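# Set the hand-rest board out over the dish

### The job

Get the place ready for painting: first push the shallow white dish along the table, without lifting it, until it stands wholly on the round cork mat. Then slide the plywood hand-rest board straight out along its stand, without lifting it, until the dark line across it is level with the stand's outer edge, and finish still holding the board flat on the stand with the gripper, because it would tip off if let go. Leave everything else where it is.

Things in the scene. Friction and masses are not known exactly. Their poses are not given: they have to be found in the camera images.
- stand: low wooden stand fixed to the table, a bench riser 340 mm long (its x), 120 mm wide (its y), top 60 mm above the table. Origin on the table under its centre; its x axis points outward, the way the board is to slide, level. Its outer edge is 170 mm from the origin along +x. The top is flat with no rails
- stand_edge (a point): middle of the stand's outer top edge, 60 mm above the table; axes as the stand's
- board: loose plywood hand-rest board flat on the stand, 360 mm long (x), 80 wide (y), 12 thick, about 0.28 kg. Origin: centre of its underside; x points to its outer end. A grip batten stands across its inner end. Mass centre 20 mm from the origin towards the batten, 40 mm outside the dark line: it tips off unless held. Starts roughly in line with the stand, 20 to 80 mm out past its edge
- board_line (a point): middle of the dark 6 mm line across the board's top face, 240 mm from its outer end, 60 mm from the board's origin towards the batten; axes as the board's
- board_grip (a point): in the grip batten, centred: 20 mm thick (along board x), 70 mm wide (along board y), 35 mm high above the board's top face; this point is 20 mm above that face and 20 mm from the inner end; axes as the board's. From the table: board top 72 mm, batten top 107 mm, this point 92 mm
- dish: loose shallow round white ceramic dish, open at the top, 108 mm across at the foot, 124 mm at the rim, 36 mm high, wall 5 mm, about 0.3 kg, standing on the table; origin at the centre of its foot
- mat: round flat cork mat, 170 mm across, flush with the table (it does not block sliding), in front of the stand's outer edge, where the board will reach out over it; origin at its centre. 60 mm of free height under the board, so the dish passes below it
- brush_pot: bystander: white ceramic pot of upright brushes, 76 mm across, pot 100 mm high, brushes to 235 mm; origin at its base centre
- big_jar: bystander: clear glass jar with white lid, 70 mm across, 110 mm high; origin at its base centre
- low_jar: bystander: amber glass jar with brass lid, 64 mm across, 75 mm high; origin at its base centre
- bottle: bystander: small squat-necked bottle, 48 mm across, 130 mm high; origin at its base centre
- pot: bystander: tiny closed pigment pot, a cylinder 40 mm across, 45 mm high, beside the board's way out (on the side of the stand's +y); origin at its base centre
- block: bystander: cork sanding block 40 x 70 x 25 mm; origin at its base centre
- brush: bystander: brush about 200 mm long lying on the table; origin under its middle
- mug: bystander: white mug, 80 mm across, 95 mm high; origin at its base centre
Mind the look-alikes: they are no part of the job. Leave any orange or red look-alike of the dish alone.

How it is judged:
By the outcome, as a careful person would: the job done as asked, in the order asked, and still so for the second after the job is handed in, while the arm keeps its last pose, push and grip.
It also fails if it takes over 58 s, if anything falls off the work surface, if the arm or the gripper's body presses on something with over 40 N, if the wrist force passes 120 N, or if a joint passes its speed limit or range.

### The arm

A 7-joint arm with a two-finger parallel gripper is mounted at the origin on the work surface. World frame = base frame: x ahead of the robot, y to its left, z up, the work surface at z = 0. Lengths are in m, angles in rad, forces in N, time in s.
With the tool pointing down it reaches from about 0.4 to 0.85 m from the base axis. Payload 10.4 kg.
Tool frame: the origin (TCP) lies on the mounting face of the last link; the fingertips stand r.tips_ahead ahead of it and the grasp point (between the pads) lies 164 mm ahead of it (r.tips_ahead is the distance from the TCP to the fingertips, in m); z points along the fingers, y is the line along which they close (so a half turn about z gives the same grasp; the last joint's range is limited). The gripper opens to 87 mm and grips with 3 to 60 N. Pads are 19 mm wide; open, the fingers measure 117 mm over their backs; the gripper's body (75 mm by 190 mm) begins 51 mm behind the grasp point.
Start: joints at [-1.141, 0.332, -0.065, 1.46, 0.022, 1.35, -0.088], TCP at [0.273, 0.562, 0.405] pointing down, gripper open.
Joint ranges: [-2.6, 2.6], [-0.5, 2.12], [-1.47, 1.34], [0.16, 2.42], [-1.27, 4.41], [0.06, 2.06], [-2.6, 2.6]. Speed limits (rad/s): [2.22, 2.22, 2.79, 2.79, 3.14, 3.14, 3.14].

### API

Orientations are given as a unit quaternion [x, y, z, w].
In Python, from bench import telemetry, imaging, job, r gives the robot as it stands.
- The arm moves only by the tool move_arm, never from a script. Its argument "steps" is a list of rows, each an object of numbers: "dx", "dy", "dz": the shift along the tool's x, y, z in cm; "spin": the turn about the tool's z in rad. In form: [{"dx": .., "dy": .., "dz": .., "spin": ..}, ...]. A call has 1 to 12 rows; each row shifts and turns the commanded pose from where the row before left it, along the tool's axes as they then stand; what a row does not reach is not made up. A row lasts 1/10 s, in which the tool goes at most 50 mm and 8.59 degrees, less where a joint would pass 70% of its speed; a pose out of reach is approached as far as the arm can. A call with a gripper value outside its range is refused whole. "claw" is the finger opening in cm, from 0 to 8.7, set as the call begins (left out, the last holds). The fingers move at their own pace and stop on an object; "squeeze" is the grip in N (left out, the last holds). Time passes only in rows, so rows that do not move let the fingers close. It gives the time, the measured TCP pose, the force, the opening and the grip force at its end, in the units of the state.
- telemetry.read_state(): the state, without advancing time (a new reading comes with each control period).
- imaging.camera(name): name is "side" or "top"; returns a dict with "img" (384x512x3 uint8, red, green, blue), "camera_matrix" (3x3 intrinsics, pixels), "R" (3x3) and "t" (3): a world point X has camera coordinates R X + t. Camera axes: x right, y down, z forward; pixel columns grow to the right and rows downward; lengths in m; the calibration is good to about 2 mm. A picture is of the moment at which its call begins. There is no depth.
- job.close_job(): hands the job in; it is judged then, once.
The state is a dict: "time": time; "joint_positions": joint angles; "joint_vel": joint speeds; "joint_torque": joint torques, N m; "ee_pos": TCP position; "eef_rot": TCP orientation; "ft_force": force on the tool from outside, world axes, zero at the start; "torque": the same for the moment, N m; "width": finger opening in m; "grip_force": force on a finger pad.
Only numpy, scipy, OpenCV 4.12 (cv2) and the standard library are available. Lean on these libraries where they do the work, as an engineer would, in place of code of your own. Each camera call takes 0.05 s, during which the arm holds its last target. There are 200 camera calls.

## Working session

There is one attempt and no reset: what is moved stays moved. The work goes in short steps, Python scripts to look and compute and a tool call to move; the robot and the scene stay as the last step left them, time stands still between calls to the robot, and variables do not carry over. Pictures are saved under pics/ and viewed, at most 10 in all, crops included, and the job is handed in when it is done.

Besides the shell and the picture viewer there is one more tool, called after "Call:" in YAML: its name, and indented under it one key for each argument. move_arm: Moves the arm, as the interface text tells. Its arguments: {"type":"object","properties":{"steps":{"type":"array","items":{"type":"object","properties":{"dx":{"type":"number"},"dy":{"type":"number"},"dz":{"type":"number"},"spin":{"type":"number"}}}},"claw":{"type":"number"},"squeeze":{"type":"number"}},"required":["steps"]}

```bash
mkdir -p pics; cat > h.py <<'E'
import numpy as np, cv2
from bench import telemetry, imaging, job, r
def cam(n):
    c=imaging.camera(n); return c
def ray(c,uv,z):
    K=np.array(c["camera_matrix"]);R=np.array(c["R"]);t=np.array(c["t"])
    o=-R.T@t; d=R.T@np.linalg.solve(K,[uv[0],uv[1],1.])
    return o+d*(z-o[2])/d[2]
def proj(c,X):
    K=np.array(c["camera_matrix"]);p=K@(np.array(c["R"])@np.array(X)+np.array(c["t"])); return p[:2]/p[2]
def save(c,n): cv2.imwrite('pics/'+n,c["img"][:,:,::-1])
E
python3 - <<'E'
from h import *
for n in ("side","top"):
    c=cam(n); save(c,n+'0.png'); R=np.array(c["R"]);print(n,-R.T@np.array(c["t"]),R.round(3).tolist())
s=telemetry.read_state();print(s, r.tips_ahead)
E
```

```text
side [ 0.16906482 -0.96602492  1.30620742] [[0.936, -0.35, 0.018], [-0.26, -0.728, -0.635], [0.235, 0.59, -0.773]]
top [ 0.25624791 -0.05844967  1.4995333 ] [[-0.002, -1.0, -0.002], [-0.98, 0.003, -0.197], [0.197, 0.002, -0.98]]
{'time': 0.1, 'joint_positions': array([-1.14056626,  0.33278528, -0.06468048,  1.46082719,  0.02163268,
        1.34989915, -0.08846539]), 'joint_vel': array([-0.00092382, -0.00093842, -0.00101188, -0.00286169, -0.00110528,
       -0.00110097, -0.00081542]), 'joint_torque': array([ 2.01793271e-03, -6.24547362e+01,  2.51542381e-02, -3.90721142e+01,
       -6.13500900e-02,  3.65136098e-02,  6.77518346e-05]), 'ee_pos': array([0.27340522, 0.56190595, 0.40406232]), 'eef_rot': array([ 2.24465036e-01,  9.74481951e-01, -6.04560061e-04, -9.16446776e-05]), 'ft_force': array([ 0.07738042, -0.01023004,  0.38902725]), 'torque': array([-0.01688547,  0.03920265, -0.04164064]), 'grip_force': 0.0, 'width': 0.08724337753415198} 0.1822
```

View pics/top0.png

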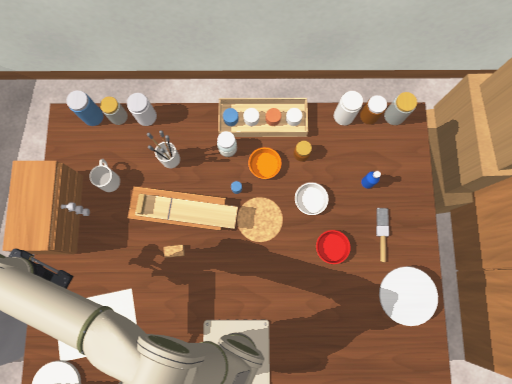

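View pics/side0.png

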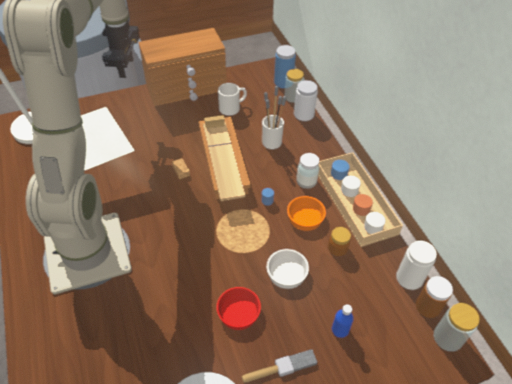

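Top view: candidates for the dish are the white bowl (312,198), orange bowl (265,163), red bowl (333,247) and the white plates (409,296) and (56,378). I choose the white bowl at (312,198). The mat is at (260,219), the stand and board run from (130,205) to (237,216), the batten is at about (140,203), and the blue pot is at (236,187). I'll measure these and check with a crop.

```bash
cat > m.py <<'E'
from h import *
def blob(m,near,rad=60):
    m=m.astype(np.uint8)*255
    cs,_=cv2.findContours(m,cv2.RETR_EXTERNAL,cv2.CHAIN_APPROX_NONE)
    cs=[c for c in cs if cv2.contourArea(c)>30 and np.hypot(*(np.array(cv2.minEnclosingCircle(c)[0])-near))<rad]
    return max(cs,key=cv2.contourArea) if cs else None
def dish(c,near,z=0.036):
    hsv=cv2.cvtColor(c["img"],cv2.COLOR_RGB2HSV)
    k=blob((hsv[...,1]<60)&(hsv[...,2]>120),near,30)
    pts=np.array([ray(c,p,z)[:2] for p in k[:,0]]);
    (x,y),rr=cv2.minEnclosingCircle(pts.astype(np.float32)); return (x,y,rr)
E
python3 - <<'E'
from m import *
t=cam("top"); s=cam("side")
print("dish",dish(t,(312,198)),dish(s,(288,268)))
h=cv2.cvtColor(t["img"],cv2.COLOR_RGB2HSV)
for u,v in [(260,219),(245,228),(180,200),(220,213),(135,200)]: print((u,v),h[v,u])
for n,px,z in [("pot",(236,187),.045),("mat",(260.5,220),0),("red",(333,247),.036),("orange",(265,163),.036),("brushpot",(167,150),.1),("block",(174,251),.025),("mug",(104,177),.095),("bottle",(377,175),.13),("low",(303,146),.075),("big",(226,139),.11)]: print(n,ray(t,px,z).round(3))
sc=4
a=t["img"][120:270,120:350]; a=cv2.resize(a,None,fx=3.4,fy=3.4,interpolation=cv2.INTER_CUBIC); cv2.imwrite('pics/crop1.png',a[:,:,::-1])
a=s["img"][105:295,165:325]; a=cv2.resize(a,None,fx=3.1,fy=3.1,interpolation=cv2.INTER_CUBIC); cv2.imwrite('pics/crop2.png',a[:,:,::-1])
E
```

```text
dish (0.5505646467208862, -0.27510514855384827, 0.06272654235363007) (0.5478767156600952, -0.2827255129814148, 0.06865500658750534)
(260, 219) [ 18 114 237]
(245, 228) [ 18 113 239]
(180, 200) [ 24  68 246]
(220, 213) [ 22  83 243]
(135, 200) [ 14 150 214]
pot [0.591 0.003 0.045]
mat [ 0.474 -0.087  0.   ]
red [ 0.37  -0.348  0.036]
orange [ 0.686 -0.105  0.036]
brushpot [0.717 0.252 0.1  ]
block [0.358 0.228 0.025]
mug [0.618 0.476 0.095]
bottle [ 0.614 -0.494  0.13 ]
low [ 0.739 -0.245  0.075]
big [0.755 0.038 0.11 ]
```

View pics/crop1.png

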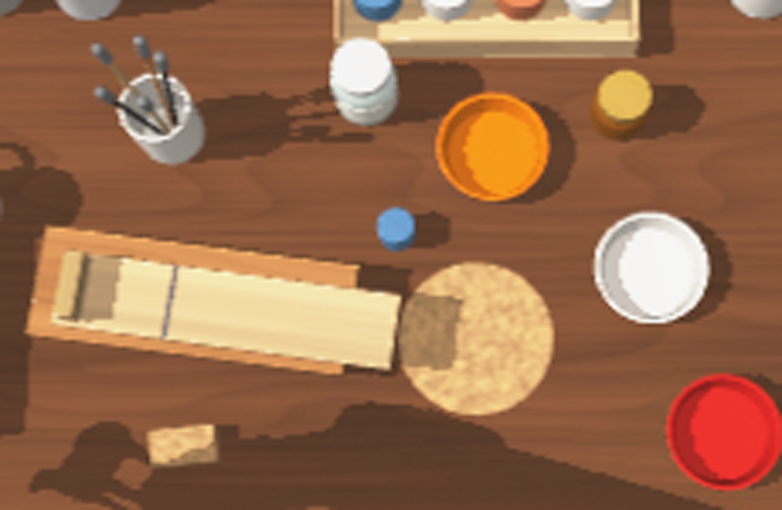

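View pics/crop2.png

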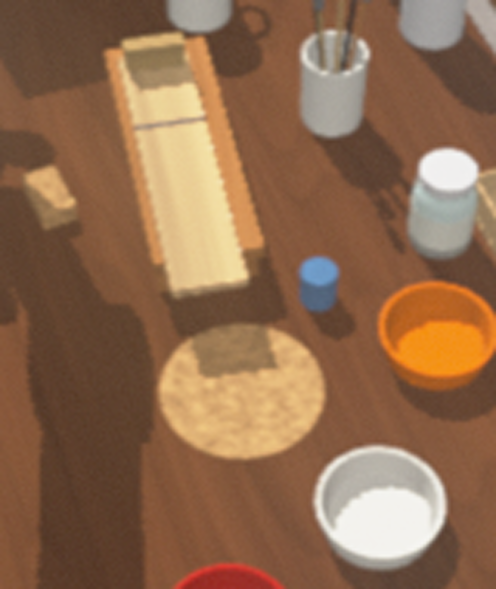

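Crop 1 shows the white open dish, so the choice is confirmed. The stand's corners are at crop (45,227), (358,267), (342,373) and (28,333), the dark line runs (176,265)–(165,337), and the batten is at (55–85, 253–320). Crop 2 agrees, with the way from the dish to the mat clear.

```bash
python3 - <<'E'
from m import *
t=cam("top")
f=lambda u,v,z: ray(t,(120+(u+.5)/3.4-.5,120+(v+.5)/3.4-.5),z)
P={k:f(*v) for k,v in dict(sA=(45,227,.06),sB=(28,333,.06),sC=(358,267,.06),sD=(342,373,.06),lA=(176,265,.072),lB=(165,337,.072),bC=(400,295,.072),bD=(390,369,.072),bat1=(62,253,.107),bat2=(88,256,.107),bat3=(50,319,.107),bat4=(76,322,.107)).items()}
for k,v in P.items(): print(k,v.round(4))
ax=lambda d: np.degrees(np.arctan2(d[1],d[0])).round(2)
print("stand ang",ax(P['sC']-P['sA']),ax(P['sD']-P['sB'])); e=(P['sC']+P['sD'])/2
o=(P['bC']+P['bD'])/2;l=(P['lA']+P['lB'])/2
print("edge",e,"board ang",ax(o-l),"len",np.linalg.norm(o-l))
sx=(P['sC']-P['sA']);sx/=np.linalg.norm(sx);print("line->edge along x",(e-l)@sx, "batten", sum(P['bat%d'%i] for i in range(1,5))/4)
h=cv2.cvtColor(t["img"],cv2.COLOR_RGB2HSV)
m=(h[...,0]<30)&(h[...,1]<140)&(h[...,2]>170); m[:, :243]=0
k=blob(m,(262,220),25); pts=np.array([ray(t,p,0)[:2] for p in k[:,0]])
print("mat",cv2.minEnclosingCircle(pts.astype(np.float32)))
E
```

```text
sA [0.5911 0.381  0.06  ]
sB [0.4756 0.3927 0.06  ]
sC [0.5462 0.0428 0.06  ]
sD [0.4321 0.0584 0.06  ]
lA [0.5465 0.2356 0.072 ]
lB [0.4692 0.2443 0.072 ]
bC [ 0.5134 -0.0029  0.072 ]
bD [0.4347 0.0072 0.072 ]
bat1 [0.5524 0.3475 0.107 ]
bat2 [0.5491 0.3202 0.107 ]
bat3 [0.483  0.3561 0.107 ]
bat4 [0.4798 0.3292 0.107 ]
stand ang -97.57 -97.42
edge [0.48914385 0.05060318 0.06      ] board ang -98.08 len 0.24017195870832098
line->edge along x 0.19017028254520418 batten [0.5160672  0.33824191 0.107     ]
mat ((0.4782522916793823, -0.08456500619649887), 0.08617554605007172)
```

Call:
move_arm:
  steps:
    - {"dx":-1.5,"dy":-1.5}
    - {"dx":-2.9,"dy":-2.9}
    - {"dx":-2.9,"dy":-2.9}
    - {"dx":-2.9,"dy":-2.9}
    - {"dx":-2.9,"dy":-2.9}
    - {"dx":-2.9,"dy":-2.9}
    - {"dx":-2.9,"dy":-2.9}
    - {"dx":-2.9,"dy":-2.9}
    - {"dx":-2.9,"dy":-2.9}
    - {"dx":-2.9,"dy":-2.9}
    - {"dx":-2.9,"dy":-2.9}
    - {"dx":-2.9,"dy":-2.9}
  claw: 6

```text
$.steps[0]: bad value
```

Call:
move_arm:
  steps:
    - {"dx":-2.9,"dy":-2.9}
    - {"dx":-2.9,"dy":-2.9}
    - {"dx":-2.9,"dy":-2.9}
    - {"dx":-2.9,"dy":-2.9}
    - {"dx":-2.9,"dy":-2.9}
    - {"dx":-2.9,"dy":-2.9}
    - {"dx":-2.9,"dy":-2.9}
    - {"dx":-2.9,"dy":-2.9}
    - {"dx":-2.9,"dy":-2.9}
    - {"dx":-2.9,"dy":-2.9}
    - {"dx":-2.9,"dy":-2.9}
    - {"dx":-2,"dy":-2}

```text
$.steps[0]: bad value
```

Call:
move_arm:
  steps:
    - {"spin":0.149}
    - {"spin":0.149}
    - {"spin":0.149}
    - {"spin":0.149}
    - {"spin":0.149}
    - {}

```text
$.steps[0]: bad value
```

The rows appear to need all four numbers. I'll send a small one first to check.

Call:
move_arm:
  steps:
    - {"dx":-1.5,"dy":-1.5,"dz":0,"spin":0}
  claw: 6

```text
time: 0.35
ee_pos: [0.2787, 0.5434, 0.4041]
eef_rot: [0.223, 0.975, 0.0, -0.001]
ft_force: [0.1, -0.8, 0.0]
width: 0.0841
grip_force: 0.0
```

Call:
move_arm:
  steps:
    - {"dx":-2.9,"dy":-2.9,"dz":0,"spin":0}
    - {"dx":-2.9,"dy":-2.9,"dz":0,"spin":0}
    - {"dx":-2.9,"dy":-2.9,"dz":0,"spin":0}
    - {"dx":-2.9,"dy":-2.9,"dz":0,"spin":0}
    - {"dx":-2.9,"dy":-2.9,"dz":0,"spin":0}
    - {"dx":-2.9,"dy":-2.9,"dz":0,"spin":0}
    - {"dx":-2.9,"dy":-2.9,"dz":0,"spin":0}
    - {"dx":-2.9,"dy":-2.9,"dz":0,"spin":0}
    - {"dx":-2.9,"dy":-2.9,"dz":0,"spin":0}
    - {"dx":-2.9,"dy":-2.9,"dz":0,"spin":0}
    - {"dx":-2.9,"dy":-2.9,"dz":0,"spin":0}
    - {"dx":-2.9,"dy":-2.9,"dz":0,"spin":0}

```text
time: 1.55
ee_pos: [0.4412, 0.075, 0.4049]
eef_rot: [0.224, 0.974, 0.0, 0.0]
ft_force: [0.4, 0.3, -0.8]
width: 0.06
grip_force: 0.0
```

Call:
move_arm:
  steps:
    - {"dx":-2.9,"dy":-2.9,"dz":0,"spin":0}
    - {"dx":-2.9,"dy":-2.9,"dz":0,"spin":0}
    - {"dx":-2.9,"dy":-2.9,"dz":0,"spin":0}
    - {"dx":-2.9,"dy":-2.9,"dz":0,"spin":0}
    - {"dx":-2.9,"dy":-2.9,"dz":0,"spin":0}
    - {"dx":-2.9,"dy":-2.9,"dz":0,"spin":0}
    - {"dx":-2.9,"dy":-2.9,"dz":0,"spin":0}
    - {"dx":-2.9,"dy":-2.9,"dz":0,"spin":0}
    - {"dx":-2.9,"dy":-2.9,"dz":0,"spin":0}
    - {"dx":-2.9,"dy":-2.9,"dz":0,"spin":0}
    - {"dx":-2,"dy":-2,"dz":0,"spin":0}
    - {"dx":0,"dy":0,"dz":0,"spin":0}

```text
time: 2.75
ee_pos: [0.5836, -0.3414, 0.4037]
eef_rot: [0.227, 0.974, -0.001, -0.001]
ft_force: [-0.6, 0.7, 0.3]
width: 0.0602
grip_force: 0.0
```

Call:
move_arm:
  steps:
    - {"dx":0,"dy":0,"dz":0,"spin":0.149}
    - {"dx":0,"dy":0,"dz":0,"spin":0.149}
    - {"dx":0,"dy":0,"dz":0,"spin":0.149}
    - {"dx":0,"dy":0,"dz":0,"spin":0.149}
    - {"dx":0,"dy":0,"dz":0,"spin":0.149}
    - {"dx":0,"dy":0,"dz":0,"spin":0}
    - {"dx":0,"dy":0,"dz":0,"spin":0}

```text
time: 3.45
ee_pos: [0.5843, -0.337, 0.4046]
eef_rot: [0.562, 0.827, 0.0, -0.0]
ft_force: [0.4, -1.0, -0.5]
width: 0.0604
grip_force: 0.0
```

Call:
move_arm:
  steps:
    - {"dx":-1.5,"dy":-0.4,"dz":0,"spin":0}
    - {"dx":-1.5,"dy":-0.4,"dz":0,"spin":0}
    - {"dx":0,"dy":0,"dz":2.5,"spin":0}
    - {"dx":0,"dy":0,"dz":3,"spin":0}
    - {"dx":0,"dy":0,"dz":3,"spin":0}
    - {"dx":0,"dy":0,"dz":3,"spin":0}
    - {"dx":0,"dy":0,"dz":3,"spin":0}
    - {"dx":0,"dy":0,"dz":3,"spin":0}
    - {"dx":0,"dy":0,"dz":2,"spin":0}
    - {"dx":0,"dy":0,"dz":1.2,"spin":0}
    - {"dx":0,"dy":0,"dz":0,"spin":0}
    - {"dx":0,"dy":0,"dz":0,"spin":0}

```text
time: 4.65
ee_pos: [0.5879, -0.3687, 0.1987]
eef_rot: [0.563, 0.826, 0.0, 0.001]
ft_force: [-0.1, -0.4, 1.8]
width: 0.0602
grip_force: 0.0
```

```bash
python3 - <<'E'
from m import *
t=cam("top"); print(dish(t,(312,198))); print(telemetry.read_state()['ee_pos'])
cv2.imwrite('pics/c3.png',cv2.resize(t["img"][120:300,200:420],None,fx=2,fy=2)[:,:,::-1])
E
```

```text
(0.6085618734359741, -0.3545442223548889, 0.20439626276493073)
[ 0.58801497 -0.36877628  0.19912619]
```

View pics/c3.png

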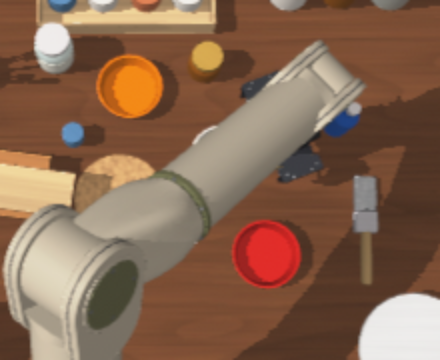

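Call:
move_arm:
  steps:
    - {"dx":1.5,"dy":0,"dz":0,"spin":0}
    - {"dx":1.5,"dy":0,"dz":0,"spin":0}
    - {"dx":0.8,"dy":0,"dz":0,"spin":0}
    - {"dx":0.8,"dy":0,"dz":0,"spin":0}
    - {"dx":1,"dy":0,"dz":0,"spin":0}
    - {"dx":1,"dy":0,"dz":0,"spin":0}
    - {"dx":1,"dy":0,"dz":0,"spin":0}
    - {"dx":1,"dy":0,"dz":0,"spin":0}
    - {"dx":1,"dy":0,"dz":0,"spin":0}
    - {"dx":1,"dy":0,"dz":0,"spin":0}
    - {"dx":1,"dy":0,"dz":0,"spin":0}
    - {"dx":1,"dy":0,"dz":0,"spin":0}

```text
time: 5.9
ee_pos: [0.5414, -0.2503, 0.1977]
eef_rot: [0.564, 0.826, 0.0, -0.0]
ft_force: [1.9, -3.3, 2.1]
width: 0.0599
grip_force: 1.8
```

Call:
move_arm:
  steps:
    - {"dx":1,"dy":0,"dz":0,"spin":0}
    - {"dx":1,"dy":0,"dz":0,"spin":0}
    - {"dx":1,"dy":0,"dz":0,"spin":0}
    - {"dx":1,"dy":0,"dz":0,"spin":0}
    - {"dx":1,"dy":0,"dz":0,"spin":0}
    - {"dx":1,"dy":0,"dz":0,"spin":0}
    - {"dx":1,"dy":0,"dz":0,"spin":0}
    - {"dx":0.8,"dy":0,"dz":0,"spin":0}
    - {"dx":0.6,"dy":0,"dz":0,"spin":0}
    - {"dx":0.4,"dy":0,"dz":0,"spin":0}
    - {"dx":0,"dy":0,"dz":0,"spin":0}

```text
time: 7.0
ee_pos: [0.5095, -0.1684, 0.1975]
eef_rot: [0.563, 0.826, 0.0, -0.0]
ft_force: [-0.1, -0.4, 0.4]
width: 0.0603
grip_force: 0.4
```

```bash
python3 - <<'E'
from m import *
s=cam("side");print(telemetry.read_state()['ee_pos'])
cv2.imwrite('pics/c4.png',cv2.resize(s["img"][130:310,160:340],None,fx=2.5,fy=2.5)[:,:,::-1])
E
```

```text
[ 0.50952787 -0.16863305  0.19749683]
```

View pics/c4.png

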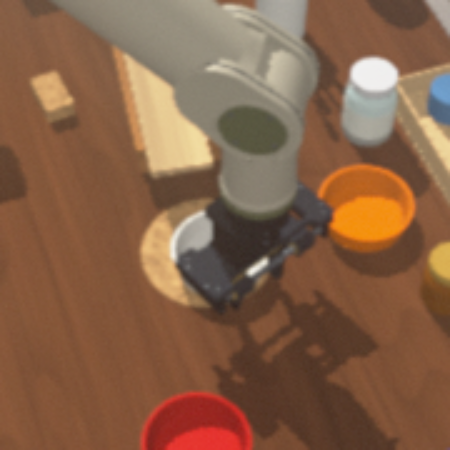

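Side view: the dish sits in the gripper's fork with its left rim at (172,250), and the mat's left edge is at (142,250). It still has about 28 mm to go.

Call:
move_arm:
  steps:
    - {"dx":0.5,"dy":0,"dz":0,"spin":0}
    - {"dx":0.7,"dy":0,"dz":0,"spin":0}
    - {"dx":0.7,"dy":0,"dz":0,"spin":0}
    - {"dx":0.5,"dy":0,"dz":0,"spin":0}
    - {"dx":0.3,"dy":0,"dz":0,"spin":0}
    - {"dx":0,"dy":0,"dz":0,"spin":0}
    - {"dx":0,"dy":0,"dz":0,"spin":0}

```text
time: 7.75
ee_pos: [0.4998, -0.1437, 0.1977]
eef_rot: [0.564, 0.826, 0.0, -0.0]
ft_force: [-0.3, -0.1, -0.4]
width: 0.0597
grip_force: 0.0
```

Call:
move_arm:
  steps:
    - {"dx":-1.5,"dy":0,"dz":0,"spin":0}
    - {"dx":-2.5,"dy":0,"dz":0,"spin":0}
    - {"dx":0,"dy":0,"dz":-2,"spin":0}
    - {"dx":0,"dy":0,"dz":-4,"spin":0}
    - {"dx":0,"dy":0,"dz":-4,"spin":0}
    - {"dx":0,"dy":0,"dz":-4,"spin":0}
    - {"dx":0,"dy":0,"dz":-4,"spin":0}
    - {"dx":0,"dy":0,"dz":-2,"spin":0}
    - {"dx":0,"dy":0,"dz":0,"spin":0}
    - {"dx":0,"dy":0,"dz":0,"spin":0}

```text
time: 8.75
ee_pos: [0.5143, -0.1812, 0.3974]
eef_rot: [0.564, 0.826, 0.0, -0.0]
ft_force: [-0.6, 0.9, -0.8]
width: 0.0603
grip_force: 0.0
```

Call:
move_arm:
  steps:
    - {"dx":2,"dy":0.8,"dz":0,"spin":0}
    - {"dx":4,"dy":1.6,"dz":0,"spin":0}
    - {"dx":4,"dy":1.6,"dz":0,"spin":0}
    - {"dx":4,"dy":1.6,"dz":0,"spin":0}
    - {"dx":4,"dy":1.6,"dz":0,"spin":0}
    - {"dx":4,"dy":1.6,"dz":0,"spin":0}
    - {"dx":4,"dy":1.6,"dz":0,"spin":0}
    - {"dx":4,"dy":1.6,"dz":0,"spin":0}
    - {"dx":4,"dy":1.6,"dz":0,"spin":0}
    - {"dx":4,"dy":1.6,"dz":0,"spin":0}
    - {"dx":4,"dy":1.6,"dz":0,"spin":0}
    - {"dx":4,"dy":1.6,"dz":0,"spin":0}

```text
time: 9.95
ee_pos: [0.5177, 0.3158, 0.3958]
eef_rot: [0.564, 0.826, -0.001, -0.001]
ft_force: [1.5, 0.7, 0.9]
width: 0.0596
grip_force: 0.0
```

Call:
move_arm:
  steps:
    - {"dx":2,"dy":0.8,"dz":0,"spin":0}
    - {"dx":0,"dy":0,"dz":0,"spin":-0.149}
    - {"dx":0,"dy":0,"dz":0,"spin":-0.149}
    - {"dx":0,"dy":0,"dz":0,"spin":-0.149}
    - {"dx":0,"dy":0,"dz":0,"spin":-0.149}
    - {"dx":0,"dy":0,"dz":0,"spin":-0.149}
    - {"dx":0,"dy":0,"dz":0,"spin":-0.149}
    - {"dx":0,"dy":0,"dz":0,"spin":-0.149}
    - {"dx":0,"dy":0,"dz":0,"spin":0}
    - {"dx":0,"dy":0,"dz":0,"spin":0}

```text
time: 10.95
ee_pos: [0.5183, 0.3355, 0.3965]
eef_rot: [0.08, 0.997, -0.001, -0.001]
ft_force: [-0.0, 0.0, 0.2]
width: 0.0599
grip_force: 0.0
```

```bash
python3 - <<'E'
from m import *
t=cam("top"); s=cam("side");p=proj(t,(.48,-.085,.036));print(p,"dish",dish(t,p),dish(s,proj(s,(.48,-.085,.036))))
S=telemetry.read_state();print(S['ee_pos'],S['joint_positions'].round(2))
a=cv2.resize(t["img"][120:290,120:350],None,fx=2,fy=2);b=cv2.resize(s["img"][80:280,160:340],None,fx=1.7,fy=1.7)
cv2.imwrite('pics/c5.png',np.hstack([a[:340],b[:340]])[:,:,::-1])
E
```

```text
[259.99573793 217.05502271] dish (0.4758976101875305, -0.08262284100055695, 0.06193624436855316) (0.4746955931186676, -0.09051280468702316, 0.06968516856431961)
[0.51822828 0.33567841 0.39702455] [-1.02  0.34  0.48  1.52 -0.16  1.33  0.88]
```

View pics/c5.png

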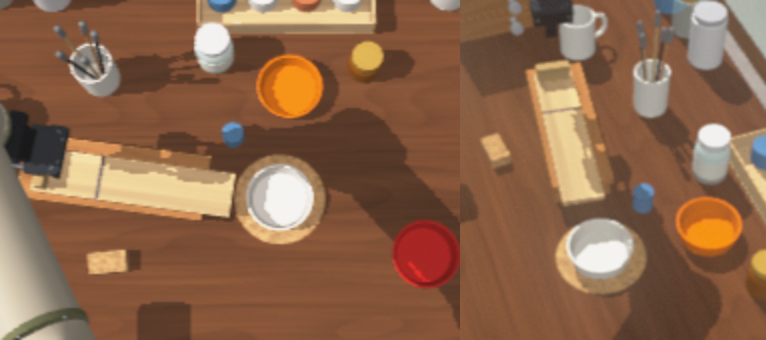

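The dish stands on the mat at (0.476,-0.083), within about 3 mm of the centre. Next I grip the batten.

Call:
move_arm:
  steps:
    - {"dx":0.25,"dy":0.2,"dz":1.6,"spin":-0.02}
    - {"dx":0,"dy":0,"dz":3,"spin":0}
    - {"dx":0,"dy":0,"dz":3,"spin":0}
    - {"dx":0,"dy":0,"dz":2.5,"spin":0}
    - {"dx":0,"dy":0,"dz":1.5,"spin":0}
    - {"dx":0,"dy":0,"dz":1,"spin":0}
    - {"dx":0,"dy":0,"dz":0.6,"spin":0}
    - {"dx":0,"dy":0,"dz":0.3,"spin":0}
    - {"dx":0,"dy":0,"dz":0,"spin":0}
    - {"dx":0,"dy":0,"dz":0,"spin":0}

```text
time: 12.05
ee_pos: [0.5164, 0.3382, 0.2636]
eef_rot: [0.067, 0.998, 0.0, 0.0]
ft_force: [0.6, 0.2, 0.5]
width: 0.0602
grip_force: 0.0
```

Call:
move_arm:
  steps:
    - {"dx":0,"dy":0,"dz":0,"spin":0}
    - {"dx":0,"dy":0,"dz":0,"spin":0}
    - {"dx":0,"dy":0,"dz":0,"spin":0}
    - {"dx":0,"dy":0,"dz":0,"spin":0}
    - {"dx":0,"dy":0,"dz":0,"spin":0}
    - {"dx":0,"dy":0,"dz":0,"spin":0}
    - {"dx":0,"dy":0,"dz":0,"spin":0}
    - {"dx":0,"dy":0,"dz":0,"spin":0}
  claw: 1.5
  squeeze: 25

```text
time: 12.85
ee_pos: [0.5161, 0.3381, 0.2627]
eef_rot: [0.067, 0.998, 0.0, 0.0]
ft_force: [-0.1, 0.3, 0.3]
width: 0.0199
grip_force: 25.0
```

Call:
move_arm:
  steps:
    - {"dx":0,"dy":-0.5,"dz":0.05,"spin":0}
    - {"dx":0,"dy":-1,"dz":0,"spin":0}
    - {"dx":0,"dy":-1.5,"dz":0,"spin":0}
    - {"dx":0,"dy":-1.5,"dz":0,"spin":0}
    - {"dx":0,"dy":-1.5,"dz":0,"spin":0}
    - {"dx":0,"dy":-1.5,"dz":0,"spin":0}
    - {"dx":0,"dy":-1.5,"dz":0,"spin":0}
    - {"dx":0,"dy":-1.5,"dz":0,"spin":0}
    - {"dx":0,"dy":-1.5,"dz":0,"spin":0}
    - {"dx":0,"dy":-1,"dz":0,"spin":0}
    - {"dx":0,"dy":-0.5,"dz":0,"spin":0}
    - {"dx":0,"dy":0,"dz":0,"spin":0}

```text
time: 14.05
ee_pos: [0.498, 0.2021, 0.2627]
eef_rot: [0.068, 0.998, -0.0, 0.0]
ft_force: [-0.7, -1.9, 9.3]
width: 0.0198
grip_force: 25.0
```

Call:
move_arm:
  steps:
    - {"dx":0,"dy":-0.5,"dz":0,"spin":0}
    - {"dx":0,"dy":-1,"dz":0,"spin":0}
    - {"dx":0,"dy":-1,"dz":0,"spin":0}
    - {"dx":0,"dy":-1,"dz":0,"spin":0}
    - {"dx":0,"dy":-0.8,"dz":0,"spin":0}
    - {"dx":0,"dy":0,"dz":0,"spin":0}
    - {"dx":0,"dy":0,"dz":0,"spin":0}

```text
time: 14.75
ee_pos: [0.4921, 0.1594, 0.2627]
eef_rot: [0.068, 0.998, -0.0, -0.0]
ft_force: [-1.3, -2.6, 10.2]
width: 0.0198
grip_force: 25.0
```

```bash
python3 - <<'E'
from m import *
t=cam("top"); s=cam("side");print(telemetry.read_state()['ee_pos'])
a=cv2.resize(t["img"][170:250,170:270],None,fx=4,fy=4,interpolation=cv2.INTER_CUBIC);b=cv2.resize(s["img"][150:230,195:275],None,fx=4,fy=4,interpolation=cv2.INTER_CUBIC)
cv2.imwrite('pics/c6.png',np.hstack([a,b])[:,:,::-1])
E
```

```text
[0.49214358 0.15946632 0.26265991]
```

View pics/c6.png

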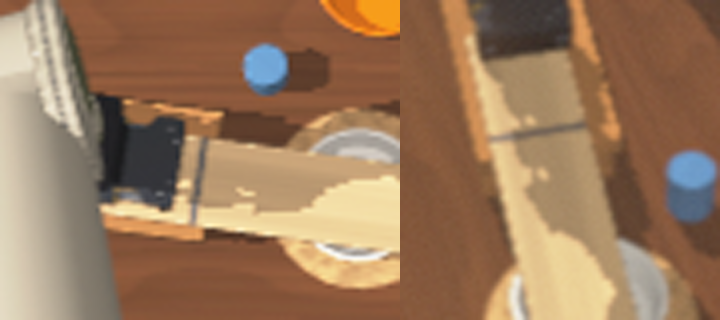

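The line is at top-crop (205,138)–(194,224). The stand's edge corners are at (223,112) and (204,240), so about 1 cm remains. I'll measure it to sub-pixel accuracy.

```bash
cat > g.py <<'E'
from m import *
def meas():
    t=cam("top"); g=t["img"].astype(float)
    # line: darkest columns within board rows
    L=[]
    for v in range(206,225):
        u0=int(round(170+(205-(v-204.5)*4*11/86)/4))
        w=g[v,u0-4:u0+12].mean(1); base=np.median(w); d=np.clip(base-w-12,0,None); i=d.argmax()
        j=np.arange(max(i-2,0),min(i+3,16)); L.append(ray(t,(u0-4+(d[j]*j).sum()/d[j].sum(),v),.072)) if d[i]>20 else 0
    # stand edge: red drop in rows beside the board
    E=[]
    for v in (199,200,201,226,227,228):
        w=g[v,205:235,0]; d=-np.diff(w); i=d.argmax(); j=np.arange(max(i-2,0),min(i+3,29)); dd=np.clip(d[j],0,None)
        u=205+(dd*(j+.5)).sum()/dd.sum(); P=ray(t,(u,v),.06); E.append(P); print(v,round(u,2),round(d[i]),P.round(4))
    L=np.array(L);E=np.array(E); a=np.radians(-97.5); x=np.array([np.cos(a),np.sin(a),0])
    print(len(L),"line x",(L@x).round(4)); print("edge x",(E@x).round(4)); print("remain",np.median(E@x)-np.median(L@x))
    return t
E
python3 - <<'E'
from g import *
meas()
s=cam("side"); f=lambda u,v,z: ray(s,(195+(u-400+.5)/4-.5,150+(v+.5)/4-.5),z)
a=np.radians(-97.5); x=np.array([np.cos(a),np.sin(a),0])
print("side line",[(f(*p,.072)@x).round(4) for p in [(488,138),(587,124)]],"edge",[(f(*p,.06)@x).round(4) for p in [(621,141),(487,161)]])
E
```

```text
199 224.63 64 [0.5431 0.0439 0.06  ]
200 207.56 49 [0.5396 0.106  0.06  ]
201 224.3 36 [0.5357 0.045  0.06  ]
226 216.68 18 [0.4442 0.0714 0.06  ]
227 220.38 76 [0.4406 0.058  0.06  ]
228 220.33 101 [0.437  0.0581 0.06  ]
18 line x [-0.1244 -0.1246 -0.125  -0.1245 -0.1244 -0.1239 -0.1244 -0.1244 -0.1242
 -0.1249 -0.1246 -0.1243 -0.1241 -0.1249 -0.1248 -0.1248 -0.1246 -0.1243]
edge x [-0.1144 -0.1756 -0.1145 -0.1287 -0.115  -0.1147]
remain 0.009633410752991789
side line [np.float64(-0.1255), np.float64(-0.1234)] edge [np.float64(-0.1097), np.float64(-0.1116)]
```

Call:
move_arm:
  steps:
    - {"dx":0,"dy":-0.3,"dz":0,"spin":0}
    - {"dx":0,"dy":-0.4,"dz":0,"spin":0}
    - {"dx":0,"dy":-0.3,"dz":0,"spin":0}
    - {"dx":0,"dy":0,"dz":0,"spin":0}
    - {"dx":0,"dy":0,"dz":0,"spin":0}
    - {"dx":0,"dy":0,"dz":0,"spin":0}

```text
time: 15.55
ee_pos: [0.4908, 0.1506, 0.2627]
eef_rot: [0.068, 0.998, 0.0, 0.0]
ft_force: [0.6, 1.9, 7.9]
width: 0.0199
grip_force: 25.0
```

```bash
python3 - <<'E'
from g import *
t=meas();s=cam("side")
a=cv2.resize(t["img"][170:270,190:300],None,fx=4,fy=4,interpolation=cv2.INTER_CUBIC);b=cv2.resize(s["img"][160:260,195:285],None,fx=4,fy=4,interpolation=cv2.INTER_CUBIC)
cv2.imwrite('pics/c7.png',np.hstack([a,b])[:,:,::-1])
E
```

```text
199 224.65 68 [0.5431 0.0438 0.06  ]
200 224.33 75 [0.5394 0.0449 0.06  ]
201 224.0 62 [0.5357 0.0461 0.06  ]
226 219.13 22 [0.4442 0.0626 0.06  ]
227 220.4 76 [0.4406 0.0579 0.06  ]
228 220.34 100 [0.437  0.0581 0.06  ]
19 line x [-0.1355 -0.1356 -0.1351 -0.1345 -0.1342 -0.1366 -0.1361 -0.136  -0.1356
 -0.1353 -0.1351 -0.1341 -0.1161 -0.1371 -0.1366 -0.136  -0.1355 -0.1159
 -0.1157]
edge x [-0.1143 -0.115  -0.1156 -0.12   -0.115  -0.1147]
remain 0.020532132175691525
```

View pics/c7.png

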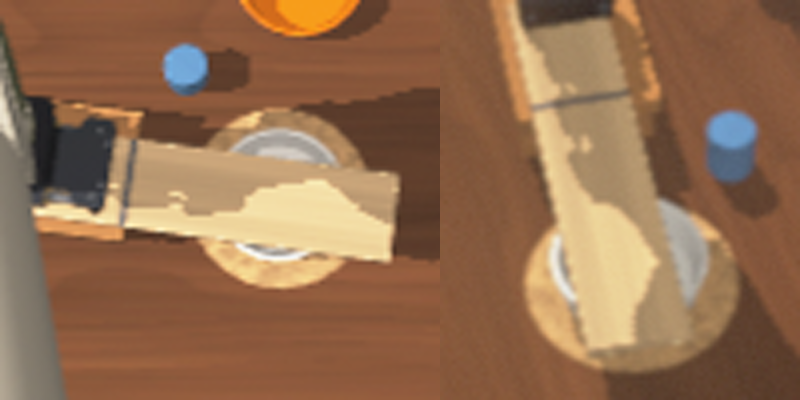

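The views show the line nearly at the edge: top crop line (133,140)–(123,224), edge corners (142,112) and (123,240). In my script the gripper contaminated most rows, and the clean ones give about 1.2 mm remaining. I'll re-measure with a narrower window, and in the side view too.

```bash
cat > g2.py <<'E'
from m import *
def meas():
    a=np.radians(-97.5); x=np.array([np.cos(a),np.sin(a),0]); res=[]
    for n,ed in (("top",None),("side",None)):
        c=cam(n); g=c["img"].astype(float).mean(2)
        # sample along stand x across the expected line, board top plane
        e=np.array([.4889,.0506,0]); yv=np.array([-x[1],x[0],0]); out=[]
        for lat in np.arange(-.03,.026,.004):
            q=np.arange(-.008,.012,.0005)
            pr=np.array([proj(c,e+x*k+yv*lat+[0,0,.072]) for k in q]).astype(np.float32)
            w=cv2.remap(g.astype(np.float32),pr[:,0],pr[:,1],cv2.INTER_LINEAR).ravel()
            d=np.clip(np.median(w)-w-10,0,None); 
            if d.max()>15: out.append((d*q).sum()/d.sum())
        print(n,"line past nominal edge mm",(np.array(out)*1000).round(1))
        # stand edge at lateral strips beyond board, top plane z=.06
        for lat in (-.053,.047,.05,.053,.056):
            q=np.arange(-.015,.015,.0005)
            pr=np.array([proj(c,e+x*k+yv*lat+[0,0,.06]) for k in q]).astype(np.float32)
            w=cv2.remap(c["img"][...,0].astype(np.float32),pr[:,0],pr[:,1],cv2.INTER_LINEAR).ravel()
            d=-np.diff(cv2.GaussianBlur(w[None],(7,1),0).ravel());i=d.argmax();print("  edge lat",lat,round((q[i]+.00025)*1000,1),round(d[i]))
E
python3 -c "from g2 import *; meas()"
```

```text
top line past nominal edge mm [-1.2 -1.3 -1.8 -2.2 -1.9 -1.8 -1.5 -1.3 -1.7 -2.1 -2.2 -1.9 -1.8 -1.2]
  edge lat -0.053 -0.2 14
  edge lat 0.047 -3.2 9
  edge lat 0.05 -0.7 9
  edge lat 0.053 -0.7 10
  edge lat 0.056 0.3 9
side line past nominal edge mm [-0.5]
  edge lat -0.053 0.3 6
  edge lat 0.047 0.8 3
  edge lat 0.05 0.8 5
  edge lat 0.053 1.8 6
  edge lat 0.056 1.3 5
```

Call:
move_arm:
  steps:
    - {"dx":0,"dy":-0.15,"dz":0,"spin":0}
    - {"dx":0,"dy":0,"dz":0,"spin":0}
    - {"dx":0,"dy":0,"dz":0,"spin":0}
    - {"dx":0,"dy":0,"dz":0,"spin":0}
    - {"dx":0,"dy":0,"dz":0,"spin":0}

```text
time: 16.25
ee_pos: [0.4906, 0.1495, 0.2627]
eef_rot: [0.068, 0.998, 0.0, 0.0]
ft_force: [0.2, 3.5, 6.5]
width: 0.02
grip_force: 25.0
```

```bash
python3 -c "
from g2 import *
meas(); print(telemetry.read_state())"
```

```text
top line past nominal edge mm [-0.3 -0.8 -1.  -0.6 -0.5 -0.2 -0.6 -0.9 -1.1 -0.8 -0.7 -0.3 -0.4 -0.8]
  edge lat -0.053 -0.2 14
  edge lat 0.047 -3.2 9
  edge lat 0.05 -0.7 9
  edge lat 0.053 -0.7 10
  edge lat 0.056 0.3 9
side line past nominal edge mm []
  edge lat -0.053 0.3 5
  edge lat 0.047 1.3 3
  edge lat 0.05 1.3 5
  edge lat 0.053 1.8 5
  edge lat 0.056 1.3 5
{'time': 16.35, 'joint_positions': array([-0.85630056,  0.23401415,  0.52892719,  1.94358886, -0.14043685,
        0.99869248,  1.17228153]), 'joint_vel': array([-8.40245946e-05, -7.92521391e-04,  1.67358994e-03,  4.16596116e-04,
        7.41540306e-04,  5.34826064e-05, -2.64620053e-03]), 'joint_torque': array([ 1.75279085e+00, -3.95540965e+01,  6.20242998e+00, -2.93382758e+01,
        9.20756478e-01,  4.70619611e-01, -1.24875898e-02]), 'ee_pos': array([0.49054984, 0.14947344, 0.26267119]), 'eef_rot': array([6.76843953e-02, 9.97706634e-01, 4.79995540e-04, 2.53541772e-04]), 'ft_force': array([-0.4291737 ,  4.66972226,  7.12379601]), 'torque': array([ 0.74131649, -0.03650946, -0.06413629]), 'grip_force': 25.002347859553993, 'width': 0.01998125322352823}
```

```bash
python3 -c "
from bench import job
print(job.close_job())"
```

```text
the job is handed in; nothing more can be done
None
```

I handed the job in with the white dish standing wholly on the cork mat. The board was slid out so its dark line is within about 1 mm of the stand's edge by the top camera, and the gripper still holds it flat on the stand.

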